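Hang the tabbed shelf bracket on the slotted upright

ROBOT

A 6-joint arm with a two-finger parallel gripper is mounted at the origin on a cart in front of the work surface, level with it; the furniture and walls round the work are solid. World frame = base frame: x ahead of the robot, y to its left, z up, the work surface at z = 0. Lengths are in m, angles in rad, forces in N, time in s.
With the tool pointing down it reaches from about 0.25 to 0.775 m from the base axis. Payload 4 kg.
Tool frame: the origin (TCP) lies between the finger pads; the fingertips stand 11 mm ahead of it and the grasp point (between the pads) lies 8 mm behind it (robot.tip_reach is the distance from the TCP to the fingertips, in m); z points along the fingers, y is the direction in which the jaws open and shut (so a half turn about z gives the same grasp; the last joint's range is limited). The gripper opens to 94 mm and grips with 3 to 60 N. Pads are 16 mm wide; open, the fingers measure 119 mm over their backs; the gripper's body (75 mm by 177 mm) begins 78 mm behind the grasp point.
Start: joints at [1.237, 0.087, 1.371, -0, 1.684, -0.103], TCP at [0.126, 0.535, 0.179] pointing down, gripper open.
Joint ranges: [-3.1, 3.1], [-0.76, 2.03], [0.27, 2.55], [-1.08, 4.22], [0.17, 2.65], [-2.57, 2.57]. Speed limits (rad/s): [2.79, 2.79, 3.14, 3.14, 3.14, 3.14].

INTERFACE

Orientations are given as a rotation vector (axis times angle).
In Python, from rig import robot gives the robot as it stands. The module is installed in compiled form; this text tells all that it offers.
- The arm moves only by the tool move_arm, never from a script. Its argument "series" is a list of rows, each a list of 3 entries, a list of its own where there are three numbers: the opening in per cent of the stroke, from 0 (shut) to 100 (fully open), then the shift along the tool's x, y, z in m, then the turn about the tool's z in rad. In form: [[gripper, [x, y, z], turn], ...]. A call has 1 to 20 rows; each row is the pose to reach, as a shift and turn from the pose commanded when the call began, along the tool's axes at that moment; what a row does not reach only later rows make up. A row lasts 1/12 s, in which the tool goes at most 41.7 mm and 7.16 degrees, less where a joint would pass 70% of its speed; a pose out of reach is approached as far as the arm can. A call with a gripper value outside its range is refused whole. The fingers move at their own pace and stop on an object; "squeeze" is the grip in N (left out, the last holds). Time passes only in rows, so rows that repeat a pose let the fingers close. It gives the time, the measured TCP pose, the force and the opening at its end, in the units of the state.
- robot.sense(): the state, without advancing time (a new reading comes with each control period).
- robot.grab_frame(name): name is "scene" or "top" or "wrist"; returns (picture, depth): 480x640x3 uint8, red, green, blue; 480x640 float32, m along the optical axis (not along the pixel's ray), 0 where there is no reading.
- robot.camera_info(name): a dict with "fx", "fy", "cx", "cy" (pixels), "R" (3x3) and "t" (3): a world point X has camera coordinates R X + t; the wrist camera has in their place "T_tool_cam" (4x4, takes a point from camera to tool coordinates, whose origin is the TCP and whose axes are the flange's). Camera axes: x right, y down, z forward; pixel columns grow to the right and rows downward; lengths in m; the calibration is good to about 2 mm. A picture is of the moment at which its call begins: read the wrist's pose just before it. camera_info takes no time and is no camera call.
- robot.finish_job(): hands the job in, once; it reports no verdict.
The state is a dict: "clock": time; "q": joint angles; "qvel": joint speeds; "tau": joint torques, N m; "tool_pos": TCP position; "tool_rot": TCP orientation; "wrist_force": force on the tool from outside, world axes, zero at the start; "wrist_torque": the same for the moment, N m; "finger_gap": finger opening in m.
Only numpy, scipy, OpenCV 4.12 (cv2) and the standard library are available. Lean on these libraries where they do the work, as an engineer would, in place of code of your own. Each camera call takes 0.05 s, during which the arm holds its last target. There are 200 camera calls.

TASK

Hang the green shelf bracket on the grey slotted upright: pass both hook tabs on its back through the two slots, then push it straight down until the tabs snap past the orange spring catch behind and the bracket sits fully home, upright. Leave the plain steel bracket, which has no tabs, standing where it is.

Things in the scene. Friction and masses are not known exactly. Their poses are not given: they have to be found in the camera images.
- bracket_grip (a point): Handle centre of the loose green bracket (0.2 kg) standing on its arm; z up, x from arm towards the tabbed back, y across. Handle 46 (x) x 14 (y) x 42 mm at its very top; grasp from above across the 14 mm. Underside at z = -179 mm. The 96 mm wide rear face lies at x = +4 mm, the arm reaches x = -71 mm. Home: this point is at x = -4 to -10, y = 0, z = 104 mm in the rack_seat frame.
- bracket_tabs (a point): On the green bracket's rear face, midway between its two hook tabs, at the underside of their necks; axes as bracket_grip. Tabs at y = +28 and -28 mm, each 12 mm wide, stand 26 mm out of the face: a neck 10 mm high runs 14 mm out, then turns down to a round toe (12 mm diameter) with its lowest point at z = -28 mm. Fully home, it meets rack_seat, the face 0 to 6 mm off the plate.
- rack_seat (a point): On the front face of the fixed grey upright (8 mm plate, 140 wide, top 70 mm above this point), midway between its two slots, level with their lower edges, 105 mm above the table; x into the plate, z up. Slots at y = +28 and -28 mm, 32 wide, z = 0 to 58 mm. Tabs enter 28 to 48 mm above home. Behind, a sprung wedge meets the toes 10 to 20 mm above home; passing it takes 8 to 20 N down.
- plain_mid (a point): Half-way up the rear face of the other loose bracket: plain steel colour, dark screw holes, no tabs and no handle; 96 mm wide, 100 mm high, its arm reaches 75 mm from the face towards -x, z up. Not wanted: carry the green one over or round it. The fixed tall plywood stack beyond overhangs to 0.54 m from the robot: keep hand and load nearer than that until right of it (y below -0.25).
Not all that is in view belongs to the job. Of the things shaped like the part that bears bracket_grip, the green one is meant.

How it is judged:
By the outcome, as a careful person would: the job done as asked, in the order asked, and still so for the second after the job is handed in, with the robot touching nothing.
It also fails if it takes over 42 s, if anything falls off the work surface, if the arm or the gripper's body presses on something with over 40 N, if the wrist force passes 120 N, or if a joint passes its speed limit or range.

## Working session

There is one attempt and no reset: what is moved stays moved. The work goes in short steps, Python scripts to look and compute and a tool call to move; the robot and the scene stay as the last step left them, time stands still between calls to the robot, and variables do not carry over. Pictures are saved under pics/ and viewed, about 8 in all and at most 12, crops included, and the job is handed in when it is done.

Besides the shell and the picture viewer there is one more tool, called after ">>>" as name(argument=value, ...), one argument or row to a line, values as JSON. move_arm: Moves the arm, as the interface text tells. Its arguments: {"type":"object","properties":{"series":{"type":"array"},"squeeze":{"type":"number"}},"required":["series"]}

```bash
mkdir -p pics
cat > h.py <<'E'
import numpy as np, cv2
from rig import robot
from scipy.spatial.transform import Rotation as Ro
def grab(n):
    s=robot.sense(); c=robot.camera_info(n); im,d=robot.grab_frame(n)
    if n=="wrist":
        T=np.array(c["T_tool_cam"]); R=Ro.from_rotvec(s["tool_rot"]).as_matrix()
        Rc=R@T[:3,:3]; o=R@T[:3,3]+s["tool_pos"]
    else:
        Rc=np.array(c["R"]).T; o=-Rc@np.array(c["t"])
    v,u=np.mgrid[:480,:640]
    ray=np.dstack([(u-c["cx"])/c["fx"],(v-c["cy"])/c["fy"],np.ones_like(u,float)])@Rc.T
    P=o+ray*d[...,None]; P[d==0]=np.nan
    return im,d,P,ray,o
def save(n,im): cv2.imwrite("pics/"+n+".png",im[...,::-1])
E
python3 - <<'E'
from h import *
print(robot.sense())
a=[]
for n in("scene","top"):
    im,d,P,r,o=grab(n); save(n,im); np.savez("/tmp/"+n,im=im,d=d,P=P,r=r,o=o); print(n,o)
    hsv=cv2.cvtColor(im,cv2.COLOR_RGB2HSV)
    m=cv2.inRange(hsv,(40,80,40),(85,255,255))
    k,l,st,c=cv2.connectedComponentsWithStats(m)
    for i in range(1,k):
        if st[i,4]>80: print(st[i],np.nanmin(P[l==i],0).round(3),np.nanmax(P[l==i],0).round(3))
E
```

```text
{'clock': 0.0, 'q': array([ 1.23694811e+00,  8.79421583e-02,  1.37224174e+00,  2.55042020e-05,
        1.68356994e+00, -1.03064614e-01]), 'qvel': array([ 0.00050382,  0.00090797, -0.00081368, -0.00023034,  0.000108  ,
       -0.00134643]), 'tau': array([-3.61564880e-04, -3.40162611e+01, -3.02437842e+01,  7.16784317e-02,
        3.28626344e-02, -1.51954464e-04]), 'tool_pos': array([0.12558741, 0.53485856, 0.1774176 ]), 'tool_rot': array([-0.36164866, -3.12020922,  0.00330494]), 'wrist_force': array([-0.02167544, -1.09136547, -0.00922931]), 'wrist_torque': array([ 0.00569987,  0.01827822, -0.02039974]), 'finger_gap': 0.09402771647855043}
scene [ 0.09903412 -0.57450208  0.69106391]
[ 205  247   72  132 4198] [ 0.377 -0.184 -0.004] [ 0.479 -0.085  0.201]
[503 447  31  33 142] [ 0.469 -0.604  0.064] [ 0.493 -0.56   0.08 ]
top [ 0.52562073 -0.15603982  1.19476573]
[ 295  292   49   46 1615] [ 0.386 -0.18  -0.003] [ 0.482 -0.085  0.203]
```

View pics/scene.png

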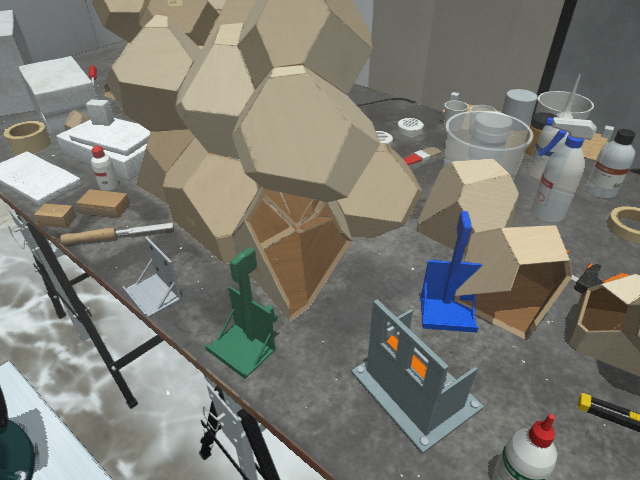

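View pics/top.png

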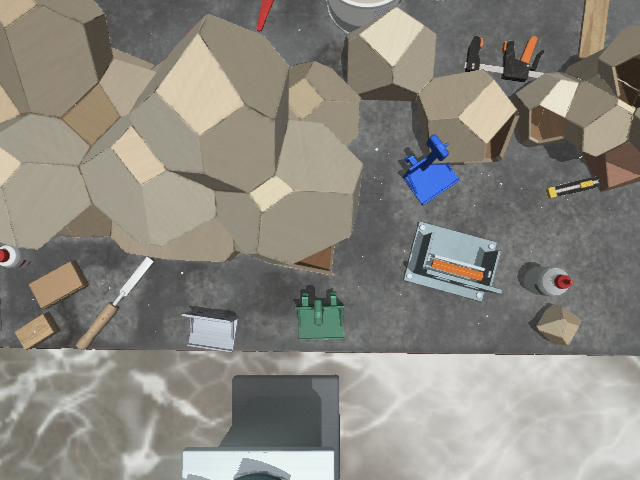

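The scene view shows the green bracket at (205–277, 247–379), with its tabs away from the robot. The grey upright is at about (355–480, 300–450) with orange behind its slots, and the steel bracket is at (150,280). The blue lookalike at (450,280) is a decoy. The top view has the green bracket at (320,315) and the upright plate edge running from (408,270) to (500,292). Next I'll measure the handle and the plate.

Run:
```python
from h import *
for n in("scene","top"):
    z=np.load("/tmp/%s.npz"%n); im,P,r,o=z["im"],z["P"],z["r"],z["o"]
    hsv=cv2.cvtColor(im,cv2.COLOR_RGB2HSV)
    g=cv2.inRange(hsv,(40,80,40),(85,255,255))>0
    g[:, :200]=0; g[440:]=0
    for lo,hi,nm in((.185,.22,"handle"),(-.01,.02,"base")):
        m=g&(P[...,2]>lo)&(P[...,2]<hi)
        q=P[m]; print(n,nm,m.sum(),q.min(0).round(4),q.max(0).round(4),np.median(q[:,2]).round(4),cv2.minAreaRect((q[:,:2]*1000).astype(np.float32)))
    # ray on z=.2 plane for handle top
    if n=="top":
        m=g&(P[...,2]>.19); q=(o+r*((.2-o[2])/r[...,2])[...,None])[m]
        print("handle ray",cv2.minAreaRect((q[:,:2]*1000).astype(np.float32)))
        m=g&(P[...,2]>.1)&(P[...,2]<.18); q=P[m]; print("tabs/back",[ (q[q[:,1]>-.13].mean(0)).round(4),q[q[:,1]<-.13].mean(0).round(4)],q.max(0))
        # plate top edge
        b=(P[...,2]>.165)&(P[...,2]<.185)&(abs(P[...,0]-.5)<.15)&(P[...,1]<-.25)&(P[...,1]>-.6)
        q=P[b]; print("plate top",b.sum(),np.median(q[:,2]),cv2.minAreaRect((q[:,:2]*1000).astype(np.float32)))
z=np.load("/tmp/scene.npz"); P=z["P"];im=z["im"];r=z["r"];o=z["o"]
# front face: fit plane by RANSAC-ish on box
b=np.zeros(P.shape[:2],bool); b[295:440,360:450]=1
b&=(P[...,2]>.03)&(P[...,2]<.172)
q=P[b]; rng=np.random.default_rng(0); best=0
for _ in range(500):
    s=q[rng.choice(len(q),3)]; nn=np.cross(s[1]-s[0],s[2]-s[0]); nn/=np.linalg.norm(nn)+1e-12
    if abs(nn[2])>.1: continue
    k=abs((q-s[0])@nn)<.003
    if k.sum()>best: best=k.sum();K=k
c=q[K].mean(0); nn=np.linalg.svd(q[K]-c,full_matrices=False)[2][2]; nn*=np.sign(nn[0])
print("plane",best,c.round(4),nn.round(4),"yaw",np.degrees(np.arctan2(nn[1],nn[0])),"std",((q[K]-c)@nn).std())
yv=np.array([-nn[1],nn[0],0]);yv/=np.linalg.norm(yv)
fc=(q[K]-c)@yv; print("lateral",np.percentile(fc,[.2,99.8]))
hsv=cv2.cvtColor(im,cv2.COLOR_RGB2HSV); 
X=o+r*(((c-o)@nn)/(r@nn))[...,None]  # rays on face plane
Y=(X-c)@yv; Z=X[...,2]
D=(P-c)@nn
face=(abs(D)<.004)
np.savez("/tmp/face",c=c,nn=nn,yv=yv)
# rectified face map 1 px=1mm
uu,vv=[],[]
ci=robot.camera_info("scene")
gy,gz=np.meshgrid(np.arange(.1,-.1,-.0004),np.arange(.19,0,-.0004))
W=c+gy[...,None]*yv; W[...,2]=gz
W+= (-((W-c)@nn)/nn[0])[...,None]*np.array([1,0,0])
C=W@np.array(ci["R"]).T+np.array(ci["t"])
mu=(C[...,0]/C[...,2]*ci["fx"]+ci["cx"]).astype(np.float32); mv=(C[...,1]/C[...,2]*ci["fy"]+ci["cy"]).astype(np.float32)
save("rect",cv2.remap(im,mu,mv,cv2.INTER_LINEAR))
```

```text
scene handle 277 [ 0.4263 -0.1419  0.185 ] [ 0.471  -0.1273  0.2007] 0.1971 ((448.71197509765625, -134.34205627441406), (44.79677200317383, 14.279800415039062), 1.188999891281128)
scene base 2031 [ 0.3765 -0.1838 -0.0037] [ 0.4534 -0.0851  0.02  ] 0.004 ((414.4188232421875, -134.4079132080078), (74.34581756591797, 98.04798889160156), 2.305483341217041)
top handle 200 [ 0.4314 -0.1379  0.1867] [ 0.4755 -0.1251  0.2033] 0.1985 ((453.45556640625, -131.47767639160156), (12.558647155761719, 44.148109436035156), 89.57745361328125)
top base 1089 [ 0.3826 -0.1802 -0.0026] [ 0.4678 -0.0872  0.02  ] 0.0044 ((425.1560363769531, -133.85296630859375), (92.89148712158203, 85.02778625488281), 89.74980163574219)
handle ray ((453.7970275878906, -131.6065673828125), (12.3652982711792, 43.809207916259766), 89.57009887695312)
tabs/back [array([ 0.454 , -0.1011,  0.1008]), array([ 0.4534, -0.1505,  0.1155])] [ 0.45714218 -0.08545513  0.17474694]
plate top 381 0.17401453411092316 ((499.582275390625, -457.9228820800781), (263.08404541015625, 33.236839294433594), 85.12319946289062)
plane 3973 [ 0.4965 -0.4016  0.0993] [ 0.9626 -0.2711 -0.0024] yaw -15.728050154541041 std 0.0008520317303973953
lateral [-0.06430815  0.07605757]
```

View pics/rect.png

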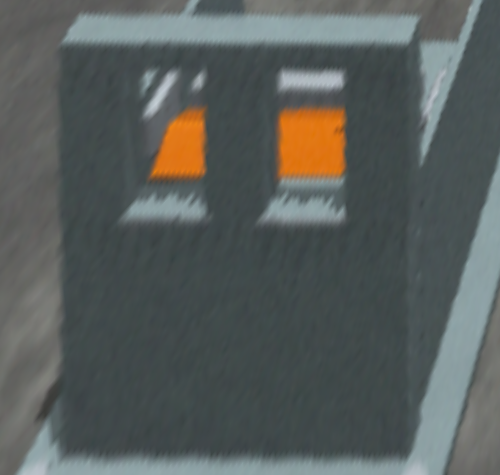

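The rectified face shows the plate spanning columns 62–415, with slots centred at about 168 and 306, so the mid column is about 238. The two cameras differ by about 5 mm, so I'll check close up with the wrist camera.

```bash
cat >> h.py <<'E'
def plan(xyz,yaw):
    "shift in tool axes and turn to bring TCP to xyz with tool y at heading 90deg+yaw, tool down"
    s=robot.sense(); R=Ro.from_rotvec(s["tool_rot"]).as_matrix()
    sh=R.T@(np.array(xyz)-s["tool_pos"]); h=np.arctan2(R[1,1],R[0,1])
    print("pos",s["tool_pos"].round(4),"tooly deg",np.degrees(h).round(2),"z",R[:,2].round(4),"shift",sh.round(4),"turn",(h-np.pi/2-yaw).round(4),"t",s["clock"])
E
python3 - <<'E'
from h import *
c=robot.camera_info("wrist"); print(np.array(c["T_tool_cam"]).round(4),c["fx"])
plan((.43,-.133,.33),np.radians(.5))
E
```

```text
[[-1.100e-03 -9.689e-01 -2.473e-01  7.200e-02]
 [ 1.000e+00 -1.000e-03 -3.000e-04 -1.400e-03]
 [ 1.000e-04 -2.473e-01  9.689e-01 -2.064e-01]
 [ 0.000e+00  0.000e+00  0.000e+00  1.000e+00]] 397.1447277775071
pos [0.1257 0.5349 0.1775] tooly deg 76.77 z [-6.0e-04 -1.8e-03 -1.0e+00] shift [-0.449  -0.5809 -0.1514] turn -0.2396 t 0.1
```

>>> move_arm(
  series=[
    [100,[0,0,-0.15],0],
    [100,[0,0,-0.15],0],
    [100,[0,0,-0.15],0],
    [100,[0,0,-0.15],0],
    [100,[-0.449,-0.581,-0.15],-0.24],
    [100,[-0.449,-0.581,-0.15],-0.24],
    [100,[-0.449,-0.581,-0.15],-0.24],
    [100,[-0.449,-0.581,-0.15],-0.24],
    [100,[-0.449,-0.581,-0.15],-0.24],
    [100,[-0.449,-0.581,-0.15],-0.24],
    [100,[-0.449,-0.581,-0.15],-0.24],
    [100,[-0.449,-0.581,-0.15],-0.24],
    [100,[-0.449,-0.581,-0.15],-0.24],
    [100,[-0.449,-0.581,-0.15],-0.24],
    [100,[-0.449,-0.581,-0.15],-0.24],
    [100,[-0.449,-0.581,-0.15],-0.24],
    [100,[-0.449,-0.581,-0.15],-0.24],
    [100,[-0.449,-0.581,-0.15],-0.24],
  ],
)

```text
clock: 1.6
tool_pos: [0.3675, 0.0024, 0.3284]
tool_rot: [-0.014, 3.141, 0.0]
wrist_force: [0.0, 1.3, -0.5]
finger_gap: 0.094
```

>>> move_arm(
  series=[
    [100,[0,0,0],0],
    [100,[0,0,0],0],
    [100,[0,0,0],0],
    [100,[0,0,0],0],
    [100,[0,0,0],0],
  ],
)

```text
clock: 2.02
tool_pos: [0.3671, 0.0059, 0.3289]
tool_rot: [-0.019, 3.141, 0.0]
wrist_force: [0.4, -0.4, -0.1]
finger_gap: 0.0943
```

Run:
```python
from h import *
plan((.43,-.133,.33),np.radians(.5))
```

```text
pos [0.3671 0.0059 0.3289] tooly deg 90.71 z [ 8.e-04  2.e-04 -1.e+00] shift [-0.0611 -0.1397 -0.0011] turn 0.0037 t 2.0167
```

>>> move_arm(
  series=[
    [100,[-0.03,-0.07,0],0],
    [100,[-0.061,-0.14,0],0],
    [100,[-0.061,-0.14,0],0],
    [100,[-0.061,-0.14,0],0],
    [100,[-0.061,-0.14,0],0],
    [100,[-0.061,-0.14,0],0],
    [100,[-0.061,-0.14,0],0],
    [100,[-0.061,-0.14,0],0],
  ],
)

```text
clock: 2.68
tool_pos: [0.4296, -0.1332, 0.3293]
tool_rot: [-0.019, 3.14, -0.0]
wrist_force: [0.2, 0.1, -0.1]
finger_gap: 0.0939
```

Run:
```python
from h import *
im,d,P,r,o=grab("wrist"); save("w1",im)
g=cv2.inRange(cv2.cvtColor(im,cv2.COLOR_RGB2HSV),(40,80,40),(85,255,255))>0
m=g&(P[...,2]>.193); print(m.sum(),np.nanmedian(P[m],0))
q=(o+r*((.2-o[2])/r[...,2])[...,None])[m]
print("handle",cv2.minAreaRect((q[:,:2]*1000).astype(np.float32)))
plan((.45,-.133,.171),0)
```

```text
730 [ 0.44833831 -0.13466903  0.19984774]
handle ((498.74493408203125, -8.560775756835938), (297.87115478515625, 43.8094596862793), 68.38410949707031)
pos [ 0.4296 -0.1333  0.3294] tooly deg 90.68 z [ 1.5e-03 -4.0e-04 -1.0e+00] shift [-2.020e-02  1.000e-04  1.584e-01] turn 0.0119 t 2.7333
```

View pics/w1.png

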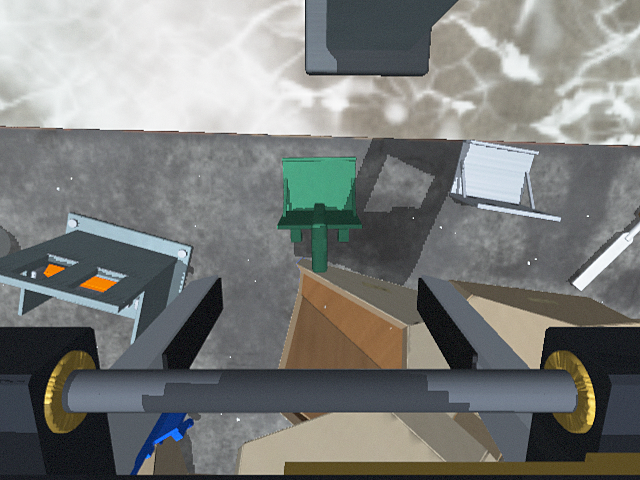

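The wrist view shows the handle at (319,238), centred between the fingers, which are at columns 220 and 420. The upright's top edge is at (0–130, 270–300). I'll refine both from this frame's depth.

Run:
```python
from h import *
im,d,P,r,o=grab("wrist")
g=cv2.inRange(cv2.cvtColor(im,cv2.COLOR_RGB2HSV),(40,80,40),(85,255,255))
g[:,:270]=0;g[:,370:]=0
m=(g>0)&(P[...,2]>.193); q=P[m]; print("handle",np.percentile(q,[1,50,99],axis=0).round(4),cv2.minAreaRect((q[:,:2]*1000).astype(np.float32)))
m=(g>0)&(P[...,2]>.06)&(P[...,2]<.15)&(P[...,0]<.47); q=P[m]; print("back",np.percentile(q,[1,50,99],axis=0).round(4))
m=(g>0)&(P[...,2]<.012); q=P[m]; print("base",cv2.minAreaRect((q[:,:2]*1000).astype(np.float32)))
# plate top, and front face
b=np.zeros_like(m); b[:,:200]=1
f=b&(P[...,1]<-.3)&(P[...,1]>-.5)&(P[...,0]>.4)&(P[...,0]<.56)
t=f&(P[...,2]>.168)&(P[...,2]<.185); q=P[t]; print("ptop",t.sum(),np.median(q,0).round(4))
z=np.load("/tmp/face.npz");c,nn,yv=z["c"],z["nn"],z["yv"]
t=t&(abs((P-c)@nn)<.03);q=P[t]
vx,vy,x0,y0=cv2.fitLine((q[:,:2]).astype(np.float32),cv2.DIST_HUBER,0,.01,.01).ravel()
print("line heading",np.degrees(np.arctan2(vy,vx)),"pt",x0,y0)
nw=np.array([abs(vy),-abs(vx)*np.sign(vx*vy)]) 
print(cv2.minAreaRect((q[:,:2]*1000).astype(np.float32)), "D to scene plane pct",np.percentile((q-c)@nn,[2,10,50,90,98]).round(4),"Y",np.percentile((q-c)@yv,[1,99]).round(4))
fr=f&(P[...,2]>.03)&(P[...,2]<.165)&(abs((P-c)@nn)<.012)
if fr.sum()>50: print("front",fr.sum(),np.median((P[fr]-c)@nn))
zt=np.load("/tmp/top.npz");P2=zt["P"]
t=(P2[...,2]>.165)&(P2[...,2]<.185)&(abs((P2-c)@nn)<.03)&(abs((P2-c)@yv)<.1)
q=P2[t]; print("top cam",t.sum(),np.percentile((q-c)@nn,[2,10,50,90,98]).round(4),"Y",np.percentile((q-c)@yv,[1,99]).round(4))
vx,vy,x0,y0=cv2.fitLine((q[:,:2]).astype(np.float32),cv2.DIST_HUBER,0,.01,.01).ravel();print(np.degrees(np.arctan2(vy,vx)))
```

```text
handle [[ 0.4278 -0.1411  0.1959]
 [ 0.4483 -0.1348  0.1999]
 [ 0.4704 -0.128   0.202 ]] ((449.1322326660156, -134.35548400878906), (43.30586624145508, 13.311112403869629), 0.35993483662605286)
back [[ 0.4397 -0.1809  0.0609]
 [ 0.4506 -0.1315  0.0861]
 [ 0.4693 -0.0885  0.1015]]
base ((431.05462646484375, -135.67144775390625), (96.56285095214844, 105.43577575683594), 89.25626373291016)
ptop 1352 [ 0.5042 -0.3865  0.1747]
line heading 74.47457 pt 0.5051168 -0.3802522
((505.1126708984375, -388.2630615234375), (120.73513793945312, 9.755788803100586), 74.09806060791016) D to scene plane pct [-0.      0.0004  0.0023  0.0071  0.0082] Y [-0.0403  0.0745]
front 5869 0.0009854311479940978
top cam 358 [0.0021 0.0026 0.006  0.0092 0.01  ] Y [-0.0594  0.0775]
74.044624
```

>>> move_arm(
  series=[
    [100,[-0.019,0.001,0],0],
    [100,[-0.019,0.001,0.03],0],
    [100,[-0.019,0.001,0.06],0],
    [100,[-0.019,0.001,0.09],0],
    [100,[-0.019,0.001,0.12],0],
    [100,[-0.019,0.001,0.14],0],
    [100,[-0.019,0.001,0.154],0],
    [100,[-0.019,0.001,0.157],0],
    [100,[-0.019,0.001,0.157],0],
    [100,[-0.019,0.001,0.157],0],
  ],
)

```text
clock: 3.62
tool_pos: [0.4492, -0.1335, 0.1729]
tool_rot: [-0.016, 3.14, -0.001]
wrist_force: [0.1, -0.1, 0.3]
finger_gap: 0.0938
```

>>> move_arm(
  series=[
    [100,[0,-0.001,0.001],0],
    [0,[0,-0.001,0.001],0],
    [0,[0,-0.001,0.001],0],
    [0,[0,-0.001,0.001],0],
    [0,[0,-0.001,0.001],0],
    [0,[0,-0.001,0.001],0],
    [0,[0,-0.001,0.001],0],
    [0,[0,-0.001,0.001],0],
    [0,[0,-0.001,0.001],0],
    [0,[0,-0.001,0.001],0],
    [0,[0,-0.001,0.001],0],
    [0,[0,-0.001,0.001],0],
  ],
  squeeze=50,
)

```text
clock: 4.62
tool_pos: [0.4488, -0.1347, 0.1706]
tool_rot: [-0.014, 3.142, 0.0]
wrist_force: [0.9, 0.5, 0.8]
finger_gap: 0.0239
```

>>> move_arm(
  series=[
    [0,[0,0,0],0],
    [0,[0,0,0],0],
    [0,[0,0,0],0],
    [0,[0,0,0],0],
    [0,[0,0,0],0],
    [0,[0,0,0],0],
    [0,[0,0,-0.005],0],
    [0,[0,0,-0.015],0],
    [0,[0,0,-0.035],0],
    [0,[0,0,-0.055],0],
    [0,[0,0,-0.075],0],
    [0,[0,0,-0.085],0],
    [0,[0,0,-0.085],0],
  ],
)

```text
clock: 5.7
tool_pos: [0.45, -0.1354, 0.259]
tool_rot: [-0.014, 3.136, -0.004]
wrist_force: [0.2, 0.6, -1.6]
finger_gap: 0.0126
```

Run:
```python
from h import *
print(robot.sense()["finger_gap"],robot.sense()["wrist_force"])
plan((.425,-.376,.255),np.radians(-15.4))
```

```text
0.012593647420375038 [ 0.19131555  0.59929074 -1.59761967]
pos [ 0.45   -0.1354  0.259 ] tooly deg 90.52 z [ 0.0055 -0.0025 -1.    ] shift [ 0.0272 -0.2403  0.0045] turn 0.2779 t 5.7
```

>>> move_arm(
  series=[
    [0,[0.015,-0.015,0],0],
    [0,[0.025,-0.04,0],0.02],
    [0,[0.027,-0.07,0],0.06],
    [0,[0.027,-0.1,0],0.1],
    [0,[0.027,-0.13,0],0.15],
    [0,[0.027,-0.16,0],0.2],
    [0,[0.027,-0.19,0],0.24],
    [0,[0.027,-0.215,0],0.27],
    [0,[0.027,-0.23,0],0.278],
    [0,[0.027,-0.24,0],0.278],
    [0,[0.027,-0.24,0],0.278],
    [0,[0.027,-0.24,0],0.278],
    [0,[0.027,-0.24,0],0.278],
    [0,[0.027,-0.24,0],0.278],
    [0,[0.027,-0.24,0],0.278],
    [0,[0.027,-0.24,0],0.278],
  ],
)

```text
clock: 7.03
tool_pos: [0.4242, -0.3742, 0.2561]
tool_rot: [0.419, 3.113, -0.001]
wrist_force: [-0.6, 0.4, -1.2]
finger_gap: 0.0126
```

Run:
```python
from h import *
plan((.425,-.376,.255),np.radians(-15.4))
z=np.load("/tmp/face.npz");c,nn,yv=z["c"],z["nn"],z["yv"]
for n in("scene","top","wrist"):
    im,d,P,r,o=grab(n)
    if n!="top": save(n+"2",im[200:460,200:520] if n=="scene" else im)
    g=cv2.inRange(cv2.cvtColor(im,cv2.COLOR_RGB2HSV),(40,80,40),(85,255,255))>0
    m=g&(P[...,1]<-.28)&(P[...,1]>-.48)&(P[...,0]<.5)
    q=P[m]; print(n,m.sum(), "N",np.percentile((q-c)@nn,[1,50,99]).round(4),"Y",np.percentile((q-c)@yv,[1,99]).round(4),"Z",np.percentile(q[:,2],[1,99]).round(4))
    b=m&(P[...,2]<.13)
    q=P[b]
    if len(q)>50: print("  low part",cv2.minAreaRect((q[:,:2]*1000).astype(np.float32)))
```

```text
pos [ 0.4242 -0.3742  0.2561] tooly deg 74.67 z [ 6.e-04 -4.e-04 -1.e+00] shift [-0.0012 -0.0015  0.0011] turn 0.0012 t 7.0333
scene 6987 N [-0.1461 -0.0869 -0.0567] Y [-0.0405  0.0529] Z [0.087  0.2842]
  low part ((406.84014892578125, -341.2438659667969), (166.53428649902344, 94.14797973632812), 61.198280334472656)
top 572 N [-0.1428 -0.1181 -0.0466] Y [-0.0351  0.0804] Z [0.0856 0.4132]
  low part ((392.53326416015625, -362.8547668457031), (94.36459350585938, 66.98717498779297), 73.29349517822266)
wrist 14551 N [-0.1436 -0.0891 -0.0545] Y [-0.04    0.0513] Z [0.0891 0.2866]
  low part ((410.24365234375, -379.7277526855469), (113.37664794921875, 128.57510375976562), 66.01237487792969)
```

View pics/scene2.png

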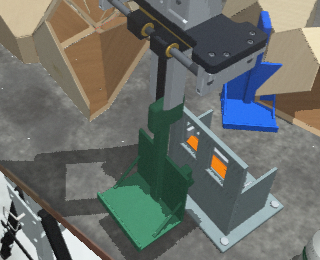

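View pics/wrist2.png

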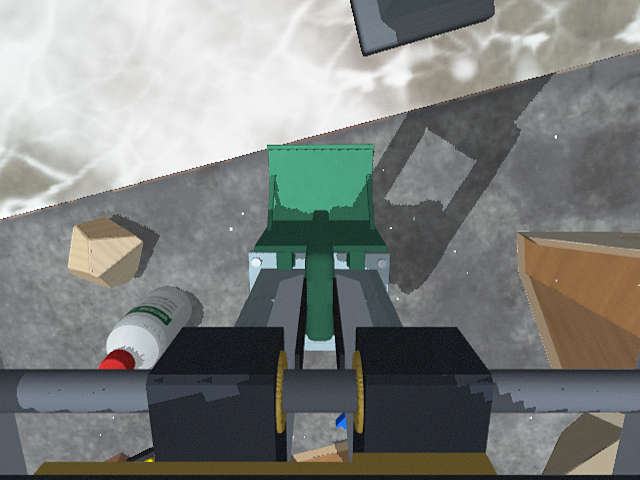

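The bracket is upright in the grip and centred on the slots to about 1 mm. I'll lower it to entry height, 38 mm above home, and advance.

>>> move_arm(
  series=[
    [0,[0,-0.0015,0.009],0.005],
    [0,[0,-0.0015,0.0175],0.005],
    [0,[-0.01,-0.0015,0.0175],0.005],
    [0,[-0.02,-0.0015,0.0175],0.005],
    [0,[-0.03,-0.0015,0.0175],0.005],
    [0,[-0.037,-0.0015,0.0175],0.005],
    [0,[-0.044,-0.0015,0.0175],0.005],
    [0,[-0.05,-0.0015,0.0175],0.005],
    [0,[-0.056,-0.0015,0.0175],0.005],
    [0,[-0.062,-0.0015,0.0175],0.005],
    [0,[-0.066,-0.0015,0.0175],0.005],
    [0,[-0.069,-0.0015,0.0175],0.005],
    [0,[-0.0705,-0.0015,0.0175],0.005],
    [0,[-0.0705,-0.0015,0.0175],0.005],
    [0,[-0.0705,-0.0015,0.0175],0.005],
    [0,[-0.0705,-0.0015,0.0175],0.005],
  ],
)

```text
clock: 8.52
tool_pos: [0.4913, -0.3952, 0.2382]
tool_rot: [-0.429, -3.112, 0.0]
wrist_force: [-1.0, -0.4, -2.1]
finger_gap: 0.0125
```

```bash
cat > chk.py <<'E'
from h import *
import sys
s=robot.sense(); z=np.load("/tmp/face.npz");c,nn,yv=z["c"],z["nn"],z["yv"]
D=s["tool_pos"]-c; R=Ro.from_rotvec(s["tool_rot"]).as_matrix()
print("t",s["clock"],"x_seat",D@nn-.0005,"y",D@yv-.005,"above home",s["tool_pos"][2]-.2006,"F nn,yv,z",s["wrist_force"]@nn,s["wrist_force"]@yv,s["wrist_force"][2],"tq",s["wrist_torque"].round(2),"toolz",R[:,2].round(4),"gap",s["finger_gap"])
im,d,P,r,o=grab("scene"); save(sys.argv[1],cv2.resize(im[200:460,300:520],None,fx=2,fy=2))
E
python3 chk.py s3
```

```text
t 8.5167 x_seat -0.00757614820129909 y -0.0001552176333776802 above home 0.03758088102606061 F nn,yv,z -0.86113748616097 -0.6529268786169115 -2.1351135375701986 tq [-0.04 -0.03 -0.02] toolz [-0. -0. -1.] gap 0.01253462252775546
```

View pics/s3.png

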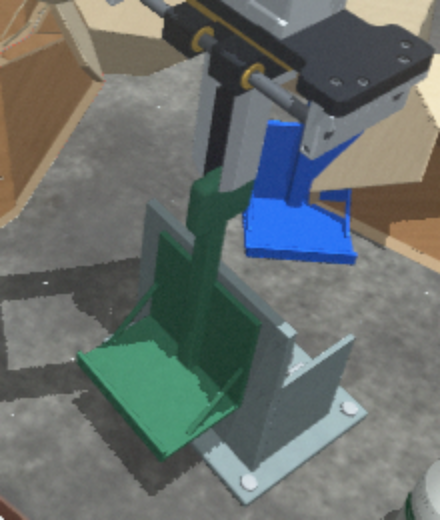

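The tabs are through the slots with no contact force, and the green face at (200,300) lies against the plate. Now I'll push down.

>>> move_arm(
  series=[
    [0,[0,0,0.005],0],
    [0,[0,0,0.01],0],
    [0,[0,0,0.015],0],
    [0,[0,0,0.018],0],
    [0,[0,0,0.021],0],
    [0,[0,0,0.024],0],
    [0,[0,0,0.027],0],
    [0,[0,0,0.03],0],
    [0,[0,0,0.032],0],
    [0,[0,0,0.034],0],
    [0,[0,0,0.036],0],
    [0,[0,0,0.036],0],
  ],
)

```text
clock: 9.57
tool_pos: [0.4914, -0.3947, 0.2006]
tool_rot: [-0.428, -3.111, -0.003]
wrist_force: [-0.1, 0.8, -2.2]
finger_gap: 0.0126
```

```bash
python3 chk.py s4
```

```text
t 9.5667 x_seat -0.007527449226161137 y 0.00035859222362135366 above home 4.666377869289029e-05 F nn,yv,z -0.2828824203783689 0.7158770457403664 -2.2282455579445277 tq [-0.02  0.09  0.01] toolz [-0.0011  0.0019 -1.    ] gap 0.012642817435765556
```

The height is nominally home but nothing is resisting yet, so I'll press a little further until it bottoms out.

>>> move_arm(
  series=[
    [0,[0,0,0.001],0],
    [0,[0,0,0.0015],0],
    [0,[0,0,0.002],0],
    [0,[0,0,0.0025],0],
    [0,[0,0,0.003],0],
    [0,[0,0,0.003],0],
  ],
)

```text
clock: 10.12
tool_pos: [0.492, -0.3951, 0.2006]
tool_rot: [0.428, 3.11, -0.001]
wrist_force: [-0.5, 1.7, 5.1]
finger_gap: 0.0124
```

```bash
python3 chk.py s5
```

```text
t 10.1167 x_seat -0.006831687279191487 y 5.643427134532225e-05 above home 1.7340247693120592e-05 F nn,yv,z -0.9198035200871194 1.4778678240104648 5.10256272663437 tq [ 0.39  0.16 -0.06] toolz [ 0.002  -0.0011 -1.    ] gap 0.012370247077510419
```

View pics/s5.png

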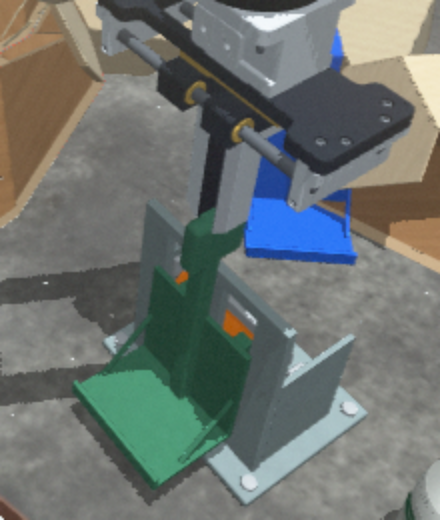

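It has stopped firmly at home height, with the force now upward. I'll press once more to confirm, then release and retreat straight up.

>>> move_arm(
  series=[
    [0,[0,0,0.001],0],
    [0,[0,0,0.002],0],
    [0,[0,0,0.003],0],
    [0,[0,0,0.004],0],
    [0,[0,0,0.004],0],
  ],
)

```text
clock: 10.58
tool_pos: [0.493, -0.3951, 0.2004]
tool_rot: [0.426, 3.106, -0.005]
wrist_force: [-1.4, 5.0, 14.1]
finger_gap: 0.0124
```

```bash
python3 chk.py s6
```

```text
t 10.5833 x_seat -0.005858840500699453 y 0.00031683364710397965 above home -0.00015451371254193713 F nn,yv,z -2.7348376793171205 4.3942494265550955 14.109688108645587 tq [ 0.76  0.24 -0.03] toolz [ 0.0064 -0.0039 -1.    ] gap 0.012435930656691489
```

>>> move_arm(
  series=[
    [0,[0,0,-0.003],0],
    [0,[0,0,-0.006],0],
    [40,[0,0,-0.006],0],
    [40,[0,0,-0.006],0],
    [40,[0,0,-0.006],0],
    [40,[0,0,-0.006],0],
    [40,[0,0,-0.006],0],
    [40,[0,0,-0.006],0],
    [40,[0,0,-0.006],0],
    [40,[0,0,-0.006],0],
    [40,[0,0,-0.02],0],
    [40,[0,0,-0.045],0],
    [40,[0,0,-0.075],0],
    [40,[0,0,-0.11],0],
    [40,[0,0,-0.14],0],
    [40,[0,0,-0.15],0],
    [40,[0,0,-0.15],0],
    [40,[0,0,-0.15],0],
    [40,[0,0,-0.15],0],
  ],
)

```text
clock: 12.22
tool_pos: [0.4913, -0.395, 0.3431]
tool_rot: [-0.428, -3.11, -0.003]
wrist_force: [0.6, 0.2, -0.8]
finger_gap: 0.0378
```

```bash
python3 chk.py s7
python3 - <<'E'
from h import *
z=np.load("/tmp/face.npz");c,nn,yv=z["c"],z["nn"],z["yv"]
for n in("scene","wrist"):
    im,d,P,r,o=grab(n)
    g=cv2.inRange(cv2.cvtColor(im,cv2.COLOR_RGB2HSV),(40,80,40),(85,255,255))>0
    g&=(abs((P-c)@yv)<.07)&(abs((P-c)@nn)<.12)
    q=P[g]; h=P[g&(P[...,2]>.222)]; b=P[g&(P[...,2]>.08)&(P[...,2]<.13)&((P-c)@nn>-.015)]; 
    print(n,"Z",np.percentile(q[:,2],[.5,99.5]).round(4),"Y",(np.percentile((q-c)@yv,[1,99])-.005).round(4),"handle N",np.percentile((h-c)@nn,[1,99]).round(4),"handle Y",np.median((h-c)@yv-.005),"face N",np.median((b-c)@nn))
E
```

```text
t 12.2167 x_seat -0.007848168775933306 y 2.1518111017974212e-05 above home 0.1424506262233255 F nn,yv,z 0.5722275928265776 0.3383089810411016 -0.8018601032671018 tq [ 0.03 -0.03  0.03] toolz [-0.0022  0.0022 -1.    ] gap 0.037800577069869
scene Z [0.0307 0.2292] Y [-0.0472  0.0465] handle N [-0.0299  0.013 ] handle Y -0.00197365045484033 face N -0.007396584259458395
wrist Z [0.0333 0.2313] Y [-0.0467  0.0454] handle N [-0.0282  0.0149] handle Y -0.000589979278360638 face N -0.00605346595881672
```

View pics/s7.png

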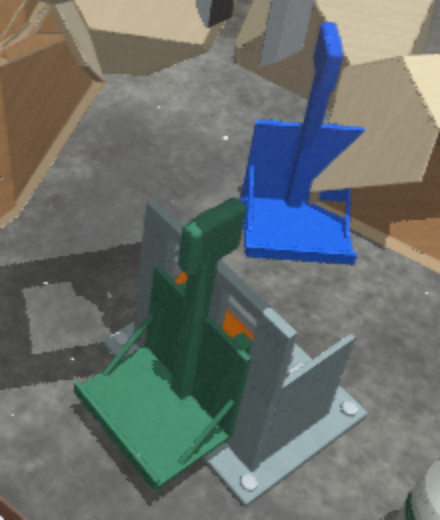

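```bash
python3 -c "
from rig import robot
print(robot.finish_job())"
```

```text
the job is handed in; nothing more can be done
None
```

The green bracket is hanging on the grey upright, fully home and upright, and the job is handed in at about 12.3 s of the 42 s allowed. I gripped it by the handle, passed both tabs through the slots, pushed it down to a hard stop, released it and raised the hand well clear.

**Seating:** At home height it resisted a further push with 14 N and moved only about 0.2 mm. I didn't record the force as the tabs passed the catch. That they snapped past is inferred from reaching home height against a hard stop.

**After release:** The scene camera puts the underside at 31 mm and the handle top at 229 mm, against the expected 30 and 230 mm. The handle centre is about 7 to 9 mm in front of the plate face and within 2 mm of the centre line, so it meets the home position.

**Disagreements:** The top camera read about 3–5 mm off the other two, so I went by the scene and wrist cameras, which agreed to about 1 mm. The wrist camera's underside reading was 33 mm, about 3 mm higher than expected.

**Plain bracket:** I never went near the plain steel bracket, but I took no final picture of it.

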